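# Roll the parts canister up to its stop and start the washer

## Robot

A 7-joint arm with a two-finger parallel gripper is mounted at the origin on the work surface. World frame = base frame: x ahead of the robot, y to its left, z up, the work surface at z = 0. Lengths are in m, angles in rad, forces in N, time in s.
With the tool pointing down it reaches from about 0.4 to 0.85 m from the base axis. Payload 4.5 kg.
Tool frame: the origin (TCP) lies at the very end of the fingers, on their centre line; the grasp point (between the pads) lies 19 mm behind it; z points along the fingers, y is the direction in which the jaws open and shut (so a half turn about z gives the same grasp; the last joint's range is limited). The gripper opens to 88 mm and grips with 3 to 60 N. Pads are 18 mm wide; open, the fingers measure 123 mm over their backs; the gripper's body (75 mm by 187 mm) begins 45 mm behind the grasp point.
Start: joints at [-1.196, 0.689, -0.195, 1.565, 0.157, 0.902, -0.215], TCP at [0.209, 0.589, 0.239] pointing down, gripper open.
Joint ranges: [-3.01, 3.01], [-0.46, 2.08], [-1.47, 1.51], [0.13, 2.56], [-1, 4.14], [0.04, 2.09], [-2.66, 2.66]. Speed limits (rad/s): [2.57, 2.57, 3.14, 3.14, 3.14, 3.14, 3.14].

## Interface

Orientations are given as a unit quaternion [x, y, z, w].
In Python, from plant import telemetry, imaging, r gives the robot as it stands.
- The arm moves only by the shell command python3 -m creep 'ROWS' [FORCE]. ROWS is JSON, a list of rows, each a list of 5 numbers: the closure in counts, from 0 (fully open) to 255 (shut), then the shift along the tool's x, y, z in m, then the turn about the tool's z in degrees. In form: [[fingers, x, y, z, yaw], ...]. A call has 1 to 10 rows; each row is the pose to reach, as a shift and turn from the pose commanded when the call began, along the tool's axes at that moment; what a row does not reach only later rows make up. A row lasts 1/8 s, in which the tool goes at most 62.5 mm and 10.7 degrees, less where a joint would pass 70% of its speed; a pose out of reach is approached as far as the arm can. A call with a gripper value outside its range is refused whole. The fingers move at their own pace and stop on an object; FORCE is the grip in N (left out, the last holds). Time passes only in rows, so rows that repeat a pose let the fingers close. It gives the time, the measured TCP pose, the force and the opening at its end, in the units of the state.
- telemetry.get_state(): the state, without advancing time (a new reading comes with each control period).
- imaging.snapshot(name): name is "scene" or "top" or "wrist"; returns a dict with "image" (400x640x3 uint8, blue, green, red), "camera_matrix" (3x3 intrinsics, pixels), "R" (3x3) and "t" (3): a world point X has camera coordinates R X + t; the wrist camera has in their place "hand_eye" (4x4, takes a point from camera to tool coordinates, whose origin is the TCP and whose axes are the flange's). Camera axes: x right, y down, z forward; pixel columns grow to the right and rows downward; lengths in m; the calibration is good to about 2 mm. A picture is of the moment at which its call begins: read the wrist's pose just before it. There is no depth.
- r.finish_job(): hands the job in, once; it reports no verdict.
Trained networks look in a picture, given as the dict that the camera call returned (one of the last four; its "shot" number tells which), for a name from the list of things; names that differ only in an ending like _2 or _b are one class to them, and where a whole thing is asked for, a point or a joint stands for the part that bears it (a point fixed in the world has none). Each returns a list of dicts, best first, with "score" (0 to 1); they miss things now and then, are a little off and sometimes report something else, mostly with a low value. They report only what shows in the picture. A call takes as long as a camera call. They do not tell look-alikes from the thing itself.
- imaging.boxes_of(picture, target): "rect" ([left, top, right, bottom] in pixels, round what is visible of it).
- imaging.trace(picture, target): "pixels" (400x640 bool, what is visible of it) and "rect" ([left, top, right, bottom] in pixels, round what is visible of it).
- imaging.place_of(picture, target): "location" ([row, column] in pixels: a listed point, or the origin of a listed thing).
The state is a dict: "clock": time; "q": joint angles; "qd": joint speeds; "joint_torque": joint torques, N m; "tool_pos": TCP position; "eef_rot": TCP orientation; "contact_force": force on the tool from outside, world axes, zero at the start; "moment": the same for the moment, N m; "opening": opening from 0.0 (shut) to 1.0 (fully open).
Only numpy, scipy, OpenCV 4.12 (cv2) and the standard library are available. Lean on these libraries where they do the work, as an engineer would, in place of code of your own. Each camera call takes 0.05 s, during which the arm holds its last target.

## Task

At the watchmaker's bench, push the steel parts canister slowly up the ramp with the fingertips, staying in touch so that it never runs free or rolls back down the slope, until it drops into the seat at the top, against the blue stop. Only once it lies still there, press the green start button fully down once and let it come up. Never grip or lift the canister, do not press the red button, and leave everything else on the bench where it is.

Things in the scene. Friction and masses are not known exactly. Their poses are not given: they have to be found in the camera images.
- canister: steel canister, a closed smooth cylinder 48 mm in diameter, 96 mm long, a brass band round each end, 0.25 to 0.5 kg. It lies across the ramp and rolls freely. Origin: its centre; its y axis is the cylinder axis (parallel to the ramp's y); x and z turn as it rolls. It starts on the level pad at the foot of the ramp
- ramp: fixed aluminium ramp with blue kerbs, 280 x 118 mm. Origin: on the table under its middle; x points uphill, y across, z up. x = -139 to -70 mm: level pad, 8 mm high, with a 13 mm high lip at its rear; x = -70 to +85: slope of 8 degrees up to the crest; then the seat and the blue stop, face at x = 121, 66 mm high. Kerbs at y = +-51 to +-59 rise 13 mm above the running surface
- ramp_foot (a point): middle of the line where the slope begins, on the surface, 8 mm above the table, ramp x = -70 mm
- ramp_crest (a point): middle of the crest line, the highest point of the slope, on the surface, 29.8 mm above the table, ramp x = +85 mm
- seat (a point): where the canister's centre is when it lies in the seat: 51 mm above the table, ramp x = 96.5 mm. The black seat floor lies 27.3 mm above the table, 2.5 mm below the crest, so the canister drops in behind the crest and stays when released, with about 1.5 mm play
- start_button_top (a point): centre of the top of the green start button, a cap 36 mm in diameter on a grey base 52 mm in diameter, fixed to the table; the top is 22 mm above the table and is pressed straight down. Green and red may swap sides
- start_button (a joint): travel of the green button: 0 up, 0.006 m fully down; springs back; about 1.5 N starts it and 5 N takes it fully down. It counts as pressed beyond 0.0045
- stop_button_top (a point): centre of the top of the red stop button, same shape as the green one, on the other side of the ramp; not to be pressed
- stop_button (a joint): travel of the red button, 0 up, 0.006 m down; stays up
- loupe_a: black eye loupe, 46 mm across, 48 mm high; loose, origin at the centre of its underside; leave it alone
- loupe_b: second black eye loupe, same size; loose, origin at the centre of its underside; leave it alone
- case_tray: dark plate 70 x 130 mm with four small steel cases, 27 mm high; loose, origin at the centre of its underside; leave it alone
- dome: glass dust dome on a blue base, 110 mm across, 98 mm high; loose, origin at the centre of its underside; leave it alone
- dish: shallow clear glass dish, 90 mm across, 18 mm high; loose, origin at the centre of its underside; leave it alone
- movement: watch movement in a round steel holder, 44 mm across, 26 mm high; loose, origin at the centre of its underside; leave it alone
Mind the look-alikes: they are no part of the job. What is shaped like the part that bears stop_button_top but orange is not meant.

How it is judged:
By the outcome, as a careful person would: the job done as asked, in the order asked, and still so for the second after the job is handed in, with the robot touching nothing.
It also fails if it takes over 51 s, if anything falls off the work surface, if the arm or the gripper's body presses on something with over 40 N, if the wrist force passes 120 N, or if a joint passes its speed limit or range.

## Working session

There is one attempt and no reset: what is moved stays moved. The work goes in short steps, Python scripts to look and compute and a shell command to move; the robot and the scene stay as the last step left them, time stands still between calls to the robot, and variables do not carry over. Pictures are saved under pics/ and viewed, and the job is handed in when it is done.

```bash
mkdir -p pics; ls; python3 - <<'E'
from plant import telemetry, imaging, r
import cv2
s=telemetry.get_state();print({k:s[k] for k in ('clock','tool_pos','eef_rot','contact_force','opening')})
for n in ('scene','top'):
    p=imaging.snapshot(n);cv2.imwrite(f'pics/{n}0.png',p['image'])
    for t in ('canister','ramp','ramp_foot','ramp_crest','seat','start_button_top','stop_button_top'):
        try:
            for d in imaging.place_of(p,t)[:3]: print(n,t,d['location'],d['score'])
        except Exception as e: print(t,e)
E
```

```text
pics
{'clock': 0.0, 'tool_pos': array([0.20875123, 0.58846437, 0.23793043]), 'eef_rot': array([ 1.69555281e-01,  9.85520277e-01, -8.82921059e-04, -9.90041909e-05]), 'contact_force': array([-0.28044658,  0.48834165, -0.36093838]), 'opening': 0.9975772308182523}
scene canister [191.2, 308.3] 0.64
scene ramp [207.7, 340.5] 0.6
scene ramp [136.6, 324.0] 0.15
scene ramp_foot [198.4, 319.9] 0.66
scene ramp_crest [212.8, 368.5] 0.75
scene seat [206.1, 367.6] 0.79
scene start_button_top [299.2, 247.4] 0.69
scene stop_button_top [146.2, 356.2] 0.62
scene stop_button_top [171.2, 380.5] 0.51
scene stop_button_top [162.6, 349.4] 0.41
top canister [221.1, 303.4] 0.82
top ramp [252.3, 208.8] 0.48
top ramp [150.6, 313.5] 0.34
top ramp_foot [207.6, 307.9] 0.81
top ramp_crest [157.7, 313.9] 0.62
top seat [149.2, 313.4] 0.59
top start_button_top [202.9, 452.7] 0.72
top stop_button_top [209.4, 217.0] 0.71
top stop_button_top [169.8, 251.5] 0.59
top stop_button_top [200.3, 256.6] 0.57
```

View pics/scene0.png

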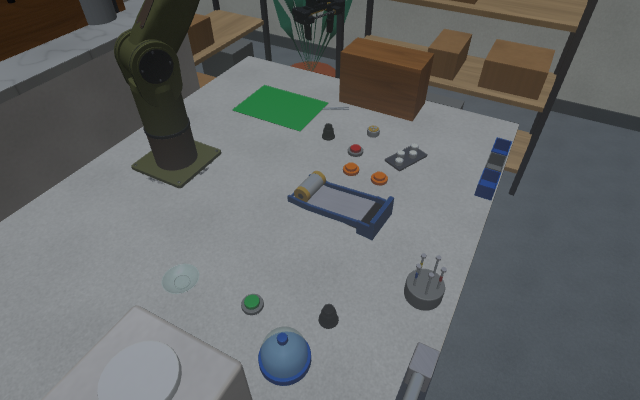

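View pics/top0.png

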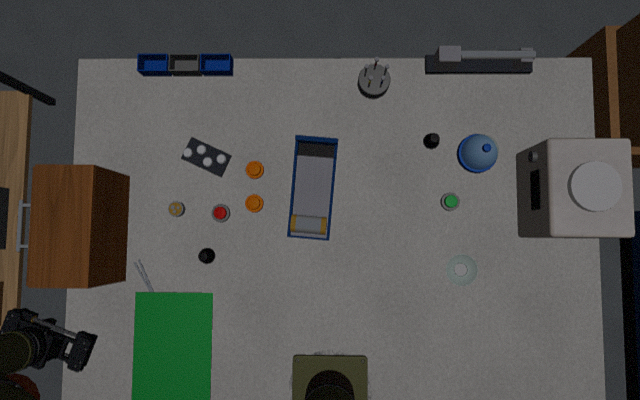

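The top view shows the canister at about (308,223) px on the pad of the ramp, and the stop at (316,140). The green button is at (450,202) and the red one at (221,213). The orange look-alikes are at (255,170) and (255,203).

```bash
cat > h.py <<'E'
import numpy as np
def ray(p,uv):
    K,R,t=map(np.array,(p['camera_matrix'],p['R'],p['t']))
    d=R.T@np.linalg.solve(K,[uv[0],uv[1],1.]);c=-R.T@t
    return c,d
def atz(p,uv,z):
    c,d=ray(p,uv);return c+d*(z-c[2])/d[2]
def tri(obs):
    A=np.zeros((3,3));b=np.zeros(3)
    for p,uv in obs:
        c,d=ray(p,uv);d=d/np.linalg.norm(d);M=np.eye(3)-np.outer(d,d);A+=M;b+=M@c
    return np.linalg.solve(A,b)
def proj(p,X):
    x=np.array(p['camera_matrix'])@(np.array(p['R'])@X+np.array(p['t']));return x[:2]/x[2]
def wristcam(s,p):
    from scipy.spatial.transform import Rotation as Ro
    T=np.eye(4);T[:3,:3]=Ro.from_quat(s['eef_rot']).as_matrix();T[:3,3]=s['tool_pos']
    W=np.linalg.inv(T@np.array(p['hand_eye']));q=dict(p);q['R']=W[:3,:3];q['t']=W[:3,3];return q
E
python3 - <<'E'
from plant import telemetry, imaging, r
from h import *
import cv2
P={n:imaging.snapshot(n) for n in ('scene','top')}
for n in P: print(n,'cam at',-np.array(P[n]['R']).T@P[n]['t'])
hz=dict(canister=.032,ramp_foot=.008,ramp_crest=.0298,seat=.051,start_button_top=.022,stop_button_top=.022,loupe=.0,dome=0,dish=0)
for t in ('canister','ramp_foot','ramp_crest','seat','start_button_top','dome','dish','loupe_b'):
    o=[]
    for n,p in P.items():
        L=imaging.place_of(p,t)
        for l in L[:2 if t=='loupe_b' else 1]:
            uv=l['location'][::-1];o.append((p,uv));print(t,n,np.round(atz(p,uv,hz.get(t,0)),4))
    if len(o)==2 and t!='loupe_b':print('  tri',np.round(tri(o),4))
p=P['top']
# green/red color centroids
im=p['image'].astype(int);b,g,rr=im[...,0],im[...,1],im[...,2]
H=cv2.cvtColor(p['image'],cv2.COLOR_BGR2HSV)
m=((H[...,0]>45)&(H[...,0]<80)&(H[...,1]>120)&(H[...,2]>70));m[:, :400]=0;m[:,500:]=0
ys,xs=np.nonzero(m);print('green',len(xs),xs.mean(),ys.mean(),atz(p,(xs.mean(),ys.mean()),.022))
mb=((H[...,0]>100)&(H[...,0]<130)&(H[...,1]>120));mb[:,:280]=0;mb[:,350:]=0;mb[:120]=0;mb[250:]=0
ys,xs=np.nonzero(mb);print(len(xs),cv2.minAreaRect(np.c_[xs,ys].astype(np.float32)))
cv2.imwrite('pics/ramp_zoom.png',cv2.resize(p['image'][125:250,270:360],None,fx=4.7,fy=4.7,interpolation=cv2.INTER_CUBIC))
s=telemetry.get_state();w=imaging.snapshot('wrist');cv2.imwrite('pics/w0.png',w['image']);print(np.round(w['hand_eye'],3),w['camera_matrix'])
E
```

```text
scene cam at [ 0.92581069 -0.73222009  0.85166234]
top cam at [ 0.42003378 -0.00209414  1.27948949]
canister scene [ 0.7183 -0.3025  0.032 ]
canister top [0.4698 0.0681 0.032 ]
  tri [ 0.508   0.1172 -0.776 ]
ramp_foot scene [0.4952 0.0631 0.008 ]
ramp_foot top [0.5051 0.0559 0.008 ]
  tri [0.5025 0.0542 0.0188]
ramp_crest scene [0.6457 0.0555 0.0298]
ramp_crest top [0.6523 0.0481 0.0298]
  tri [0.6497 0.0472 0.0391]
seat scene [0.6667 0.0455 0.051 ]
seat top [0.6587 0.0421 0.051 ]
  tri [0.6628 0.0442 0.0495]
start_button_top scene [ 0.5323 -0.335   0.022 ]
start_button_top top [ 0.5359 -0.3385  0.022 ]
  tri [ 0.5351 -0.3373  0.0274]
dome scene [ 0.6564 -0.407   0.    ]
dome top [ 0.6641 -0.41    0.    ]
  tri [ 0.6608 -0.4088  0.008 ]
dish scene [ 0.3441 -0.3626  0.    ]
dish top [ 0.3337 -0.3657  0.    ]
  tri [ 0.337  -0.3634 -0.0041]
loupe_b scene [ 0.7018 -0.2861  0.    ]
loupe_b scene [0.3614 0.3489 0.    ]
loupe_b top [0.3783 0.3405 0.    ]
loupe_b top [ 0.7057 -0.2896  0.    ]
green 112 450.79464285714283 200.8125 [ 0.53029791 -0.33482411  0.022     ]
754 ((312.0724182128906, 187.13104248046875), (42.18710708618164, 101.730712890625), 4.763640880584717)
[[ 0.001 -0.951 -0.309  0.082]
 [ 1.     0.001  0.001 -0.001]
 [-0.001 -0.309  0.951 -0.148]
 [ 0.     0.     0.     1.   ]] [[303.18104897   0.         322.14623279]
 [  0.         303.18104897 196.72249763]
 [  0.           0.           1.        ]]
```

View pics/ramp_zoom.png

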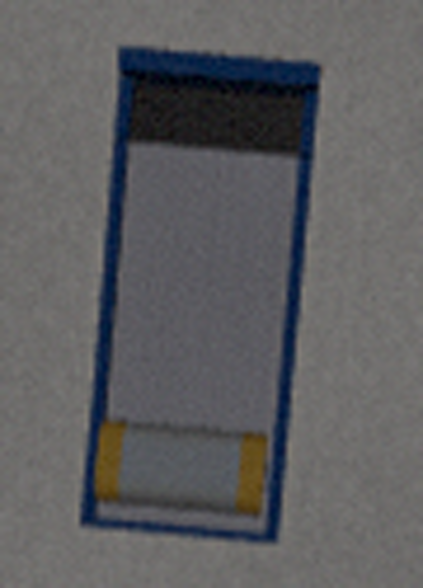

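View pics/w0.png

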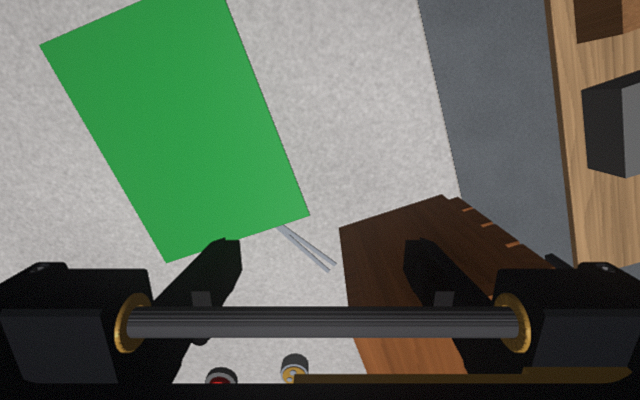

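```bash
python3 -m creep '[[125,-0.05,-0.034,-0.032,-3],[125,-0.1,-0.069,-0.032,-6],[125,-0.15,-0.103,-0.032,-9],[125,-0.2,-0.138,-0.032,-12],[125,-0.25,-0.172,-0.032,-15],[125,-0.3,-0.206,-0.032,-15],[125,-0.35,-0.241,-0.032,-15],[125,-0.4,-0.275,-0.032,-15],[125,-0.45,-0.31,-0.032,-15],[125,-0.5,-0.344,-0.032,-15]]' 20; python3 -m creep '[[125,-0.034,-0.041,0,0],[125,-0.034,-0.041,0,0],[125,-0.034,-0.041,0,0]]'
python3 - <<'E'
from plant import telemetry, imaging
import cv2
from h import *
s=telemetry.get_state();p=imaging.snapshot('wrist');cv2.imwrite('pics/w1.png',p['image'])
w=wristcam(s,p);print(s['tool_pos'],s['eef_rot'],s['opening'],s['clock'],s['q'])
hz=dict(canister=.032,ramp_foot=.008,ramp_crest=.0298,seat=.051)
for t in hz:
    for l in imaging.place_of(p,t)[:1]:
        print(t,l,atz(w,l['location'][::-1],hz[t]))
E
```

```text
clock: 3.0
tool_pos: [0.5663, 0.096, 0.2709]
eef_rot: [0.04, 0.999, 0.0, 0.0]
contact_force: [0.6, 0.3, -0.6]
opening: 0.508
clock: 3.38
tool_pos: [0.5953, 0.0551, 0.2706]
eef_rot: [0.039, 0.999, 0.001, -0.0]
contact_force: [-0.6, -0.1, 0.5]
opening: 0.51
[0.59532853 0.05510453 0.27058477] [ 3.92138161e-02  9.99230623e-01  5.54539266e-04 -3.61163949e-04] 0.5096446275923464 3.375 [ 0.01183438  0.62530182 -0.31418805  1.60791564  0.22360799  0.94440675
  1.11396874]
canister {'location': [46.9, 318.9], 'score': 0.96} [0.45717089 0.06200027 0.032     ]
ramp_foot {'location': [84.6, 317.3], 'score': 0.56} [0.49673776 0.05655008 0.008     ]
ramp_crest {'location': [203.8, 320.1], 'score': 0.63} [0.64925354 0.04804037 0.0298    ]
seat {'location': [221.5, 316.7], 'score': 0.86} [0.66594961 0.0423458  0.051     ]
```

View pics/w1.png

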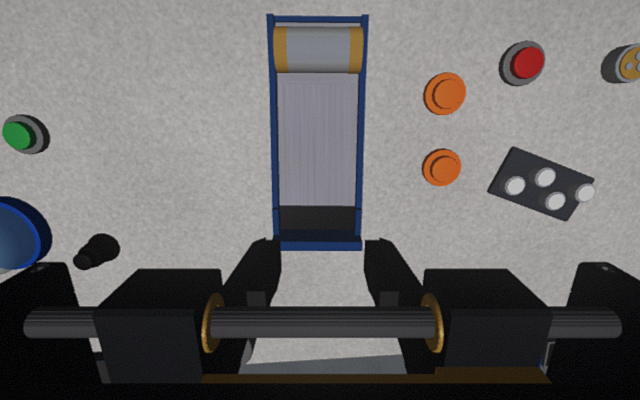

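The wrist view shows the whole ramp. The lip corners are at about (267,15) and (368,15), the crest line is near row 206, and the canister is at about (319,49). The ramp is nearly vertical in the picture, so the yaw is close.

```bash
python3 - <<'E'
from plant import telemetry, imaging
import cv2
from h import *
s=telemetry.get_state();p=imaging.snapshot('wrist');w=wristcam(s,p);im=p['image']
t=imaging.snapshot('top');sc=imaging.snapshot('scene')
H=cv2.cvtColor(im,cv2.COLOR_BGR2HSV);mb=(H[...,0]>100)&(H[...,0]<125)&(H[...,1]>110)
mb[:,:250]=0;mb[:,385:]=0
for row in (15,20,30,50,80,110,140,170,200,215,235,240,246,250):
    x=np.nonzero(mb[row])[0]
    if len(x):
        ins=x[(np.diff(x,append=x[-1]+1)>20)];print(row,x.min(),x.max(),ins, end=' | ')
        sx=(np.clip
            ((row-70)/1,0,0)) 
        z=.021 if row<85 else .021+.0218*(row-85)/(205-85)
        if row<216: a,b=atz(w,(x.min()-.5,row),z),atz(w,(x.max()+.5,row),z);print(np.round((a+b)/2,4),np.linalg.norm(a-b))
ys=np.nonzero(mb[:,320])[0];print('col320 blue rows',ys)
print('lip rear top',atz(w,(320,ys.min()),.021),atz(w,(320,ys.min()),.013))
for z in (.066,):print('stop front/back',[atz(w,(320,y),z) for y in (ys[ys>150].min(),ys.max())])
# canister masks
for n,q in (('w',w),('top',t),('scene',sc)):
    for d in imaging.trace(p if n=='w' else q,'canister')[:1]:
        yy,xx=np.nonzero(d['pixels']);print(n,d['score'],d['rect'],xx.mean(),yy.mean(),cv2.minAreaRect(np.c_[xx,yy].astype(np.float32)),atz(q,(xx.mean(),yy.mean()),.032))
cols=im[:110,318:323].mean(1).astype(int);print([tuple(c) for c in cols])
cv2.imwrite('pics/w1z.png',cv2.resize(im[0:110,250:390],None,fx=5,fy=5,interpolation=cv2.INTER_CUBIC))
E
```

```text
15 267 367 [272] | [0.4222 0.0627 0.021 ] 0.11650139530750284
20 267 367 [] | [0.4273 0.0623 0.021 ] 0.11702708919152574
30 267 366 [272] | [0.4376 0.0608 0.021 ] 0.11692320276857054
50 268 365 [272] | [0.4588 0.0591 0.021 ] 0.11671046495591596
80 269 364 [275] | [0.492  0.0564 0.021 ] 0.11760114772367816
110 270 363 [276] | [0.5271 0.0536 0.0255] 0.11718966667437986
140 271 362 [276] | [0.5634 0.0508 0.031 ] 0.11653937742889052
170 271 361 [277] | [0.6008 0.0471 0.0364] 0.11720943181424189
200 272 360 [277] | [0.6396 0.0441 0.0419] 0.11665053963023274
215 272 360 [277] | [0.6596 0.0425 0.0446] 0.1177088162856012
235 274 358 [] | 240 285 359 [] | 246 280 360 [] | 250 311 359 [] | col320 blue rows [ 17  18  19  20  21 230 232 233 237 238 240 241 242 243 244 245 246 247
 248 249]
lip rear top [0.4245373  0.06596171 0.021     ] [0.42274724 0.06605665 0.013     ]
stop front/back [array([0.67193721, 0.04691723, 0.066     ]), array([0.69869493, 0.04483029, 0.066     ])]
w 0.92 [272.8, 23.6, 363.3, 73.3] 317.8000968054211 49.09825750242013 ((317.9201965332031, 49.36754608154297), (90.332122
[... 4862 characters left out ...]
int64(141), np.int64(132), np.int64(134)), (np.int64(142), np.int64(133), np.int64(134)), (np.int64(141), np.int64(133), np.int64(133)), (np.int64(142), np.int64(133), np.int64(135)), (np.int64(141), np.int64(133), np.int64(134)), (np.int64(142), np.int64(133), np.int64(134)), (np.int64(142), np.int64(134), np.int64(136)), (np.int64(141), np.int64(133), np.int64(134)), (np.int64(143), np.int64(134), np.int64(136)), (np.int64(142), np.int64(133), np.int64(134)), (np.int64(142), np.int64(135), np.int64(136)), (np.int64(142), np.int64(132), np.int64(135)), (np.int64(143), np.int64(133), np.int64(134)), (np.int64(141), np.int64(133), np.int64(134)), (np.int64(141), np.int64(133), np.int64(134))]
```

View pics/w1z.png

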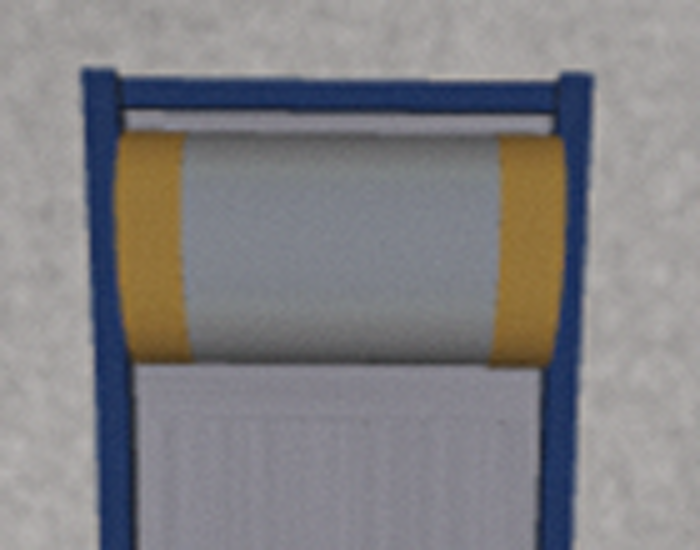

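```bash
python3 -m creep '[[125,0.06,-0.002,0,0.4],[125,0.12,-0.004,0.0,0.4],[125,0.178,-0.006,0.03,0.4],[125,0.183,-0.006,0.08,0.4],[125,0.183,-0.006,0.13,0.4],[125,0.183,-0.006,0.18,0.4],[125,0.183,-0.006,0.2,0.4],[125,0.183,-0.006,0.2,0.4],[125,0.183,-0.006,0.2,0.4]]'
python3 - <<'E'
from plant import telemetry, imaging
import cv2
from h import *
s=telemetry.get_state();p=imaging.snapshot('wrist');cv2.imwrite('pics/w2.png',p['image'])
w=wristcam(s,p);print(s['tool_pos'],s['eef_rot'],s['clock'])
p=imaging.snapshot('scene');cv2.imwrite('pics/s2.png',cv2.resize(p['image'][100:260,200:440],None,fx=3.3,fy=3.3))
E
```

```text
clock: 5.05
tool_pos: [0.4139, 0.0632, 0.0714]
eef_rot: [0.043, 0.999, 0.001, 0.001]
contact_force: [0.1, 0.0, -0.4]
opening: 0.512
[0.41386795 0.06315663 0.07140214] [4.30098895e-02 9.99073658e-01 7.90805417e-04 1.16160757e-03] 5.05
```

View pics/w2.png

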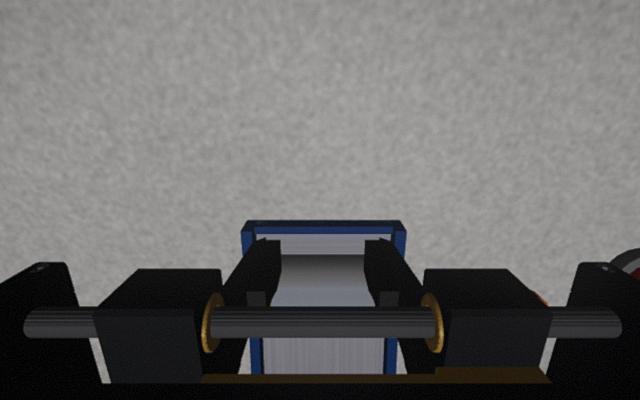

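View pics/s2.png

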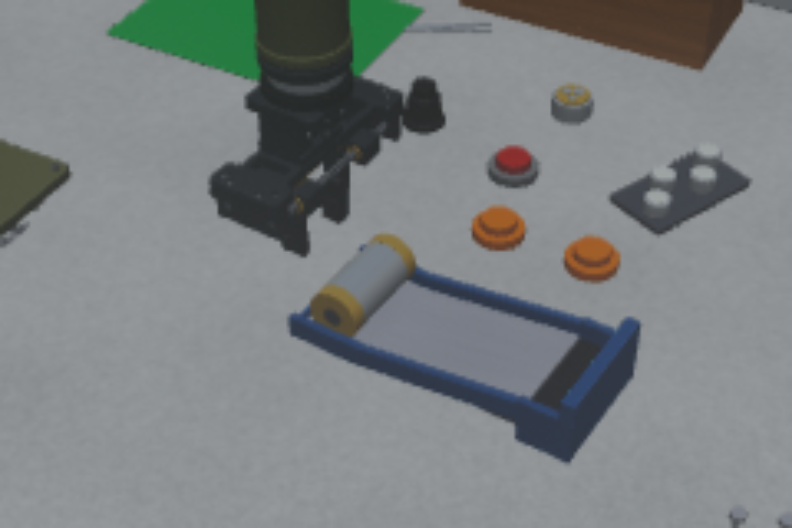

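The wrist view shows the fingertips inside the kerbs, with the lip at rows 222–232. The scene view shows them behind the canister and clear of it. Next I go down.

```bash
python3 -m creep '[[125,0,0,0.02,0],[125,0,0,0.035,0],[125,0,0,0.044,0],[125,0,0,0.045,0],[125,0,0,0.045,0]]'
python3 - <<'E'
from plant import telemetry, imaging
import cv2
from h import *
s=telemetry.get_state();p=imaging.snapshot('wrist');cv2.imwrite('pics/w3.png',p['image'])
w=wristcam(s,p);print(s['tool_pos'],s['eef_rot'],s['clock'],s['contact_force'])
print('canister rear top? lip', [atz(w,(320,y),.013) for y in (215,220,225,230)])
E
```

```text
clock: 5.78
tool_pos: [0.4142, 0.0628, 0.0263]
eef_rot: [0.044, 0.999, 0.001, 0.002]
contact_force: [-0.6, 0.4, -0.4]
opening: 0.509
[0.41418372 0.06277316 0.02632375] [0.04366073 0.99904429 0.00104959 0.00177457] 5.775 [-0.60160813  0.42037121 -0.44562649]
canister rear top? lip [array([0.39541678, 0.06269927, 0.013     ]), array([0.39847689, 0.06242709, 0.013     ]), array([0.4015713 , 0.06215185, 0.013     ]), array([0.4047006 , 0.06187351, 0.013     ])]
```

View pics/w3.png

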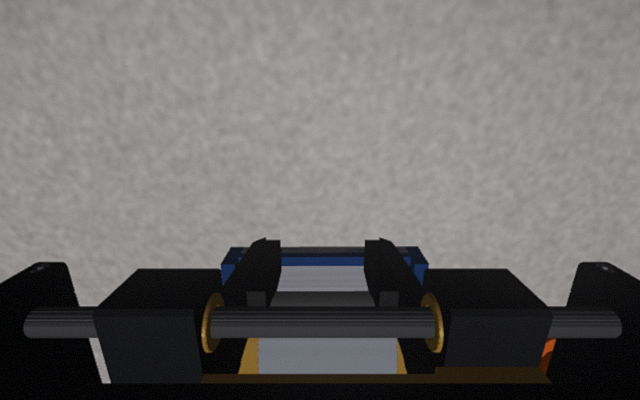

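```bash
python3 -m creep '[[125,-0.003,0,0,0],[125,-0.006,0,0,0],[125,-0.008,0,0,0],[125,-0.0095,0,0,0],[125,-0.011,0,0,0],[125,-0.0125,0,0,0],[125,-0.014,0,0,0],[125,-0.0155,0,0,0],[125,-0.017,0,0,0],[125,-0.0185,0,0,0]]'
python3 - <<'E'
from plant import telemetry, imaging
import cv2
from h import *
s=telemetry.get_state();p=imaging.snapshot('scene');print(s['tool_pos'],s['contact_force'])
cv2.imwrite('pics/s4.png',cv2.resize(p['image'][140:240,260:410],None,fx=5,fy=5,interpolation=cv2.INTER_CUBIC))
d=imaging.trace(p,'canister')[0];yy,xx=np.nonzero(d['pixels']);print(d['score'],d['rect'],atz(p,(xx.mean(),yy.mean()),.032))
E
```

```text
clock: 7.08
tool_pos: [0.4314, 0.0611, 0.0257]
eef_rot: [0.043, 0.999, 0.0, -0.0]
contact_force: [-0.7, -0.1, 0.2]
opening: 0.512
[0.4314073  0.06106686 0.02569575] [-0.74659874 -0.06059389  0.21403233]Traceback (most recent call last):
  File "<stdin>", line 6, in <module>
IndexError: list index out of range
```

View pics/s4.png

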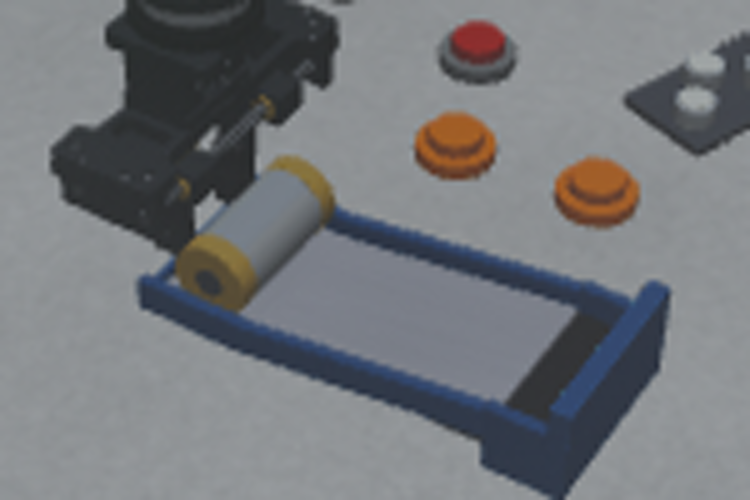

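The fingers are at or about to touch the canister's rear. I carry on level at 16 mm/s.

```bash
python3 -m creep '[[125,-0.0018,0,0,0],[125,-0.0038,0,0,0],[125,-0.0058,0,0,0],[125,-0.0078,0,0,0],[125,-0.0098,0,0,0],[125,-0.0118,0,0,0],[125,-0.0138,0,0,0],[125,-0.0158,0,0,0],[125,-0.0178,0,0,0],[125,-0.02,0,0,0]]'
cat > look.py <<'E'
import sys
from plant import telemetry, imaging
import cv2
from h import *
s=telemetry.get_state();p=imaging.snapshot('scene');print(s['tool_pos'],s['contact_force'],s['clock'])
cv2.imwrite(sys.argv[1],cv2.resize(p['image'][140:240,260:410],None,fx=5,fy=5,interpolation=cv2.INTER_CUBIC))
for d in imaging.trace(p,'canister')[:1]:
    yy,xx=np.nonzero(d['pixels']);print(d['score'],d['rect'],len(xx),[np.round(atz(p,(xx.mean(),yy.mean()),z),4) for z in (.032,.042,.052)])
E
python3 look.py pics/s5.png
```

```text
clock: 8.43
tool_pos: [0.4514, 0.0593, 0.0257]
eef_rot: [0.043, 0.999, 0.0, -0.0]
contact_force: [-0.2, 0.5, -0.7]
opening: 0.515
[0.45135374 0.05932291 0.02568457] [-0.24972942  0.5373368  -0.70001065] 8.425
0.83 [300.0, 174.2, 333.8, 203.9] 555 [array([0.4842, 0.0582, 0.032 ]), array([0.4896, 0.0486, 0.042 ]), array([0.495, 0.039, 0.052])]
```

View pics/s5.png

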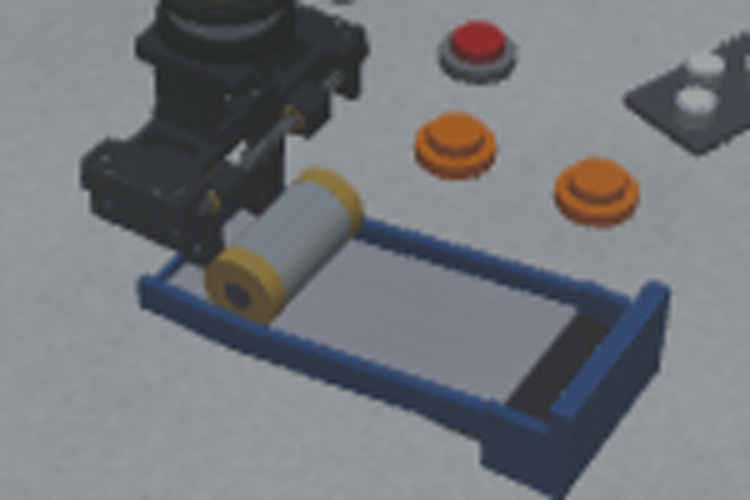

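The canister follows: its centre is near x=0.484, which is TCP + 33 mm, as expected in contact. Next comes the slope.

```bash
python3 -m creep '[[125,-0.0025,0,0,0],[125,-0.005,0,0,0],[125,-0.0075,0,0,0],[125,-0.01,0,-0.0002,0],[125,-0.0125,0,-0.0005,0],[125,-0.015,0,-0.0009,0],[125,-0.0175,0,-0.0012,0],[125,-0.02,0,-0.0016,0],[125,-0.0225,0,-0.0019,0],[125,-0.025,0,-0.0023,0]]' && python3 -m creep '[[125,-0.0025,0,-0.0003,0],[125,-0.005,0,-0.0007,0],[125,-0.0075,0,-0.001,0],[125,-0.01,0,-0.0014,0],[125,-0.0125,0,-0.0017,0],[125,-0.015,0,-0.0021,0],[125,-0.0175,0,-0.0024,0],[125,-0.02,0,-0.0028,0],[125,-0.0225,0,-0.0031,0],[125,-0.025,0,-0.0035,0]]'
python3 look.py pics/s6.png
```

```text
clock: 9.78
tool_pos: [0.4763, 0.0572, 0.028]
eef_rot: [0.043, 0.999, 0.0, -0.0]
contact_force: [-1.3, -0.3, 1.0]
opening: 0.507
clock: 11.02
tool_pos: [0.5013, 0.055, 0.0315]
eef_rot: [0.043, 0.999, 0.0, 0.0]
contact_force: [-1.6, 0.3, 1.1]
opening: 0.51
[0.5012716  0.05503268 0.03154542] [-1.56768886  0.31145536  1.11421498] 11.025
0.67 [315.0, 179.3, 347.6, 209.9] 600 [array([0.5307, 0.0598, 0.032 ]), array([0.5355, 0.0502, 0.042 ]), array([0.5404, 0.0405, 0.052 ])]
```

View pics/s6.png

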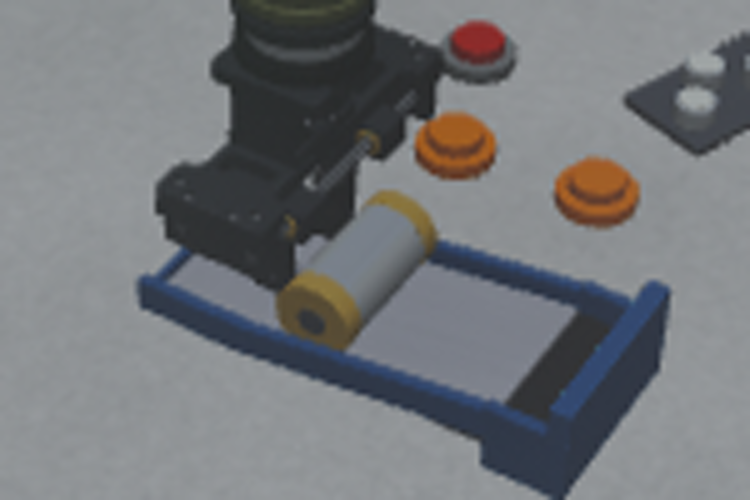

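The canister stays against both fingers on the slope, at about 1.6 N. I continue.

```bash
python3 -m creep '[[125,-0.0025,0,-0.0003,0],[125,-0.005,0,-0.0007,0],[125,-0.0075,0,-0.001,0],[125,-0.01,0,-0.0014,0],[125,-0.0125,0,-0.0017,0],[125,-0.015,0,-0.0021,0],[125,-0.0175,0,-0.0024,0],[125,-0.02,0,-0.0028,0],[125,-0.0225,0,-0.0031,0],[125,-0.025,0,-0.0035,0]]' && python3 -m creep '[[125,-0.0025,0,-0.0003,0],[125,-0.005,0,-0.0007,0],[125,-0.0075,0,-0.001,0],[125,-0.01,0,-0.0014,0],[125,-0.0125,0,-0.0017,0],[125,-0.015,0,-0.0021,0],[125,-0.0175,0,-0.0024,0],[125,-0.02,0,-0.0028,0],[125,-0.0225,0,-0.0031,0],[125,-0.025,0,-0.0035,0]]' && python3 -m creep '[[125,-0.0025,0,-0.0003,0],[125,-0.005,0,-0.0007,0],[125,-0.0075,0,-0.001,0],[125,-0.01,0,-0.0014,0],[125,-0.0125,0,-0.0017,0],[125,-0.015,0,-0.0021,0],[125,-0.0175,0,-0.0024,0],[125,-0.02,0,-0.0028,0],[125,-0.0225,0,-0.0031,0],[125,-0.025,0,-0.0035,0]]'
python3 look.py pics/s7.png
```

```text
clock: 12.38
tool_pos: [0.5262, 0.0529, 0.035]
eef_rot: [0.043, 0.999, 0.0, -0.0]
contact_force: [-1.0, -0.1, 1.0]
opening: 0.513
clock: 13.62
tool_pos: [0.5511, 0.0507, 0.0385]
eef_rot: [0.043, 0.999, 0.0, 0.0]
contact_force: [-1.8, -0.0, 0.6]
opening: 0.511
clock: 14.88
tool_pos: [0.576, 0.0486, 0.042]
eef_rot: [0.043, 0.999, 0.0, -0.0]
contact_force: [-1.9, 0.7, 0.5]
opening: 0.507
[0.57595502 0.04861649 0.04203069] [-1.93977087  0.70834484  0.49256713] 14.875
0.66 [340.8, 187.6, 367.1, 216.7] 599 [array([0.6026, 0.0628, 0.032 ]), array([0.6066, 0.0531, 0.042 ]), array([0.6105, 0.0434, 0.052 ])]
```

View pics/s7.png

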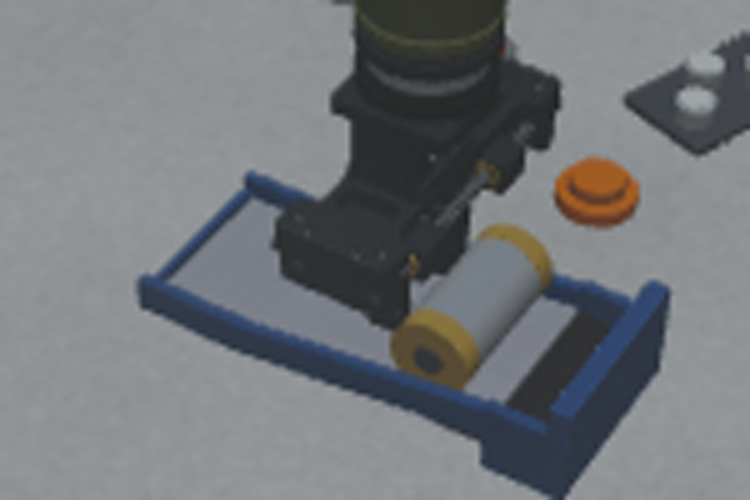

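```bash
python3 -m creep '[[125,-0.0025,0,-0.0003,0],[125,-0.005,0,-0.0007,0],[125,-0.0075,0,-0.001,0],[125,-0.01,0,-0.0014,0],[125,-0.0125,0,-0.0017,0],[125,-0.015,0,-0.0021,0],[125,-0.0175,0,-0.0024,0],[125,-0.02,0,-0.0028,0],[125,-0.0225,0,-0.0031,0],[125,-0.025,0,-0.0035,0]]' && python3 -m creep '[[125,-0.0015,0,-0.0002,0],[125,-0.003,0,-0.0004,0],[125,-0.0045,0,-0.0006,0],[125,-0.006,0,-0.0006,0],[125,-0.0075,0,-0.0006,0],[125,-0.009,0,-0.0006,0],[125,-0.0102,0,-0.0006,0],[125,-0.0114,0,-0.0006,0],[125,-0.0126,0,-0.0006,0],[125,-0.0138,0,-0.0006,0]]'
python3 look.py pics/s8.png
```

```text
clock: 16.23
tool_pos: [0.6009, 0.0465, 0.0455]
eef_rot: [0.043, 0.999, 0.0, -0.0]
contact_force: [-1.5, -0.0, 1.4]
opening: 0.51
clock: 17.48
tool_pos: [0.6146, 0.0453, 0.0461]
eef_rot: [0.043, 0.999, 0.0, 0.0]
contact_force: [-1.6, -0.0, 0.2]
opening: 0.508
[0.61459037 0.04530108 0.04612054] [-1.58354669 -0.02389398  0.17930293] 17.475
0.67 [351.7, 189.2, 383.2, 222.4] 636 [array([0.6398, 0.0657, 0.032 ]), array([0.6433, 0.0559, 0.042 ]), array([0.6468, 0.0462, 0.052 ])]
```

View pics/s8.png

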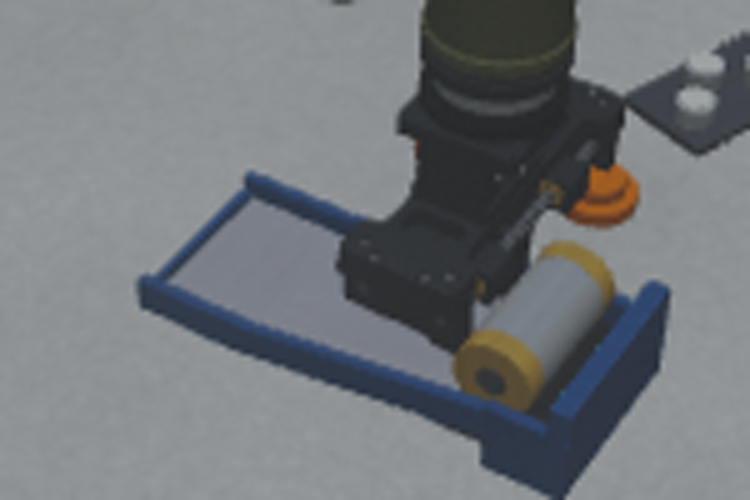

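```bash
python3 -m creep '[[125,-0.001,0,0,0],[125,-0.002,0,0,0],[125,-0.003,0,0,0],[125,-0.004,0,0,0],[125,-0.005,0,0,0],[125,-0.006,0,0,0],[125,-0.007,0,0,0],[125,-0.008,0,0,0]]' 
python3 look.py pics/s9.png
```

```text
clock: 18.58
tool_pos: [0.6225, 0.0446, 0.0461]
eef_rot: [0.043, 0.999, 0.0, 0.0]
contact_force: [-1.5, 0.4, -0.2]
opening: 0.513
[0.62253705 0.04463886 0.0461284 ] [-1.46214408  0.38346578 -0.24882038] 18.575
0.82 [356.8, 192.3, 385.5, 225.3] 541 [array([0.6535, 0.0644, 0.032 ]), array([0.6568, 0.0547, 0.042 ]), array([0.6601, 0.045 , 0.052 ])]
```

View pics/s9.png

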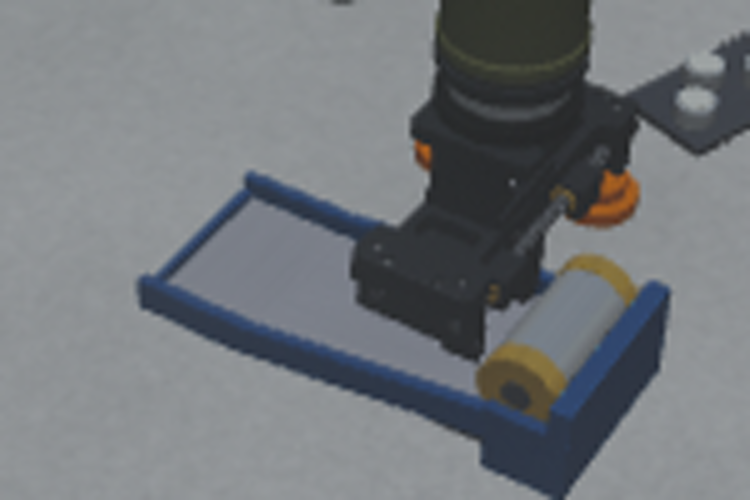

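The canister moved about 13 mm while the TCP moved 8 mm, so it dropped into the seat. I follow up gently to confirm it meets the stop.

```bash
python3 -m creep '[[125,-0.001,0,0,0],[125,-0.002,0,0,0],[125,-0.003,0,0,0],[125,-0.004,0,0,0]]'; python3 -m creep '[[125,-0.001,0,0,0],[125,-0.0015,0,0,0]]'
python3 look.py pics/s10.png
```

```text
clock: 19.18
tool_pos: [0.6265, 0.0443, 0.0461]
eef_rot: [0.043, 0.999, 0.0, 0.0]
contact_force: [1.3, 0.4, 0.5]
opening: 0.51
clock: 19.42
tool_pos: [0.628, 0.0442, 0.0461]
eef_rot: [0.043, 0.999, 0.0, 0.0]
contact_force: [0.2, 0.2, -0.4]
opening: 0.507
[0.62797435 0.04418315 0.04610244] [ 0.20986636  0.15588152 -0.37820671] 19.425
0.66 [357.1, 194.2, 386.4, 221.0] 534 [array([0.6538, 0.0648, 0.032 ]), array([0.6572, 0.0551, 0.042 ]), array([0.6605, 0.0454, 0.052 ])]
```

View pics/s10.png

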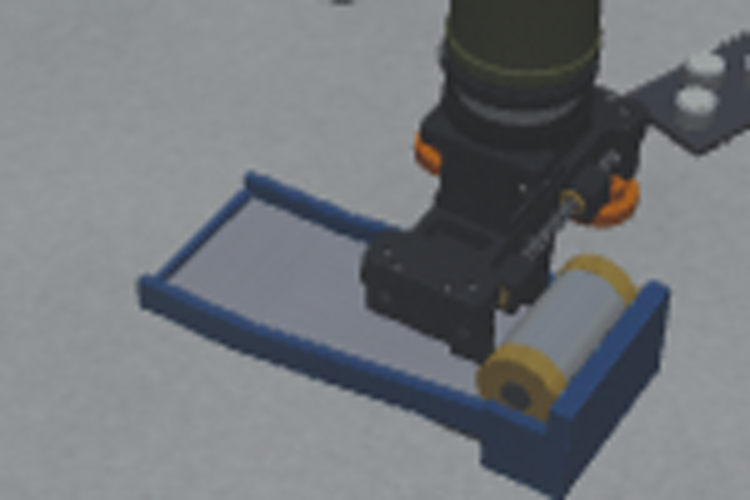

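```bash
for i in 1; do python3 -m creep '[[125,-0.001,0,0,0],[125,-0.001,0,0,0]]'; done; python3 -m creep '[[125,-0.001,0,0,0],[125,-0.001,0,0,0]]';python3 -m creep '[[125,-0.0007,0,0,0],[125,-0.0007,0,0,0]]'
```

```text
clock: 19.77
tool_pos: [0.629, 0.044, 0.0461]
eef_rot: [0.043, 0.999, 0.0, 0.0]
contact_force: [-0.6, 0.0, -0.6]
opening: 0.51
clock: 20.02
tool_pos: [0.6297, 0.044, 0.046]
eef_rot: [0.043, 0.999, 0.0, -0.0]
contact_force: [-0.7, 0.2, 0.5]
opening: 0.513
clock: 20.27
tool_pos: [0.6298, 0.044, 0.046]
eef_rot: [0.043, 0.999, -0.0, -0.001]
contact_force: [-3.4, 0.2, 1.9]
opening: 0.512
```

The stop takes up the push at -3.4 N, so the canister is seated. I back off, lift, close the fingers and go to view the green button.

```bash
python3 -m creep '[[125,0.003,0,0,0],[125,0.012,0,0,0],[125,0.022,0,-0.005,0],[125,0.025,0,-0.03,0],[125,0.025,0,-0.08,0],[125,0.025,0,-0.13,0],[125,0.025,0,-0.16,0],[255,0.025,-0.03,-0.16,0],[255,0.02,-0.09,-0.16,0],[255,0.01,-0.15,-0.16,0]]'
python3 - <<'E'
from plant import telemetry, imaging
import cv2
from h import *
p=imaging.snapshot('scene')
cv2.imwrite('pics/s11.png',cv2.resize(p['image'][140:240,260:410],None,fx=5,fy=5,interpolation=cv2.INTER_CUBIC))
for d in imaging.trace(p,'canister')[:1]:
    yy,xx=np.nonzero(d['pixels']);print(d['score'],d['rect'],len(xx),np.round(atz(p,(xx.mean(),yy.mean()),.052),4))
E
python3 -m creep '[[255,-0.01,-0.06,0,0],[255,-0.02,-0.12,0,0],[255,-0.025,-0.18,0,0],[255,-0.025,-0.23,0,0],[255,-0.025,-0.23,0,0],[255,-0.025,-0.23,0,0]]'
python3 - <<'E'
from plant import telemetry, imaging
import cv2
from h import *
s=telemetry.get_state();p=imaging.snapshot('wrist');cv2.imwrite('pics/w11.png',p['image']);w=wristcam(s,p)
print(s['tool_pos'],s['eef_rot'],s['opening'],s['clock'])
for l in imaging.place_of(p,'start_button_top')[:3]:print(l,atz(w,l['location'][::-1],.022))
H=cv2.cvtColor(p['image'],cv2.COLOR_BGR2HSV)
m=((H[...,0]>45)&(H[...,0]<80)&(H[...,1]>120)&(H[...,2]>70)).astype(np.uint8)
n,lab,st,c=cv2.connectedComponentsWithStats(m)
for i in range(1,n):
    if st[i,4]>200: print(st[i],c[i],atz(w,c[i],.022),atz(w,c[i],.019))
t=imaging.snapshot('top');sc=imaging.snapshot('scene')
o=[(w,c[1:][st[1:,4].argmax()])]
for q in (sc,t):
    L=imaging.place_of(q,'start_button_top')
    if L: print(L[0]);o.append((q,L[0]['location'][::-1]))
print('tri',tri(o))
E
```

```text
clock: 21.52
tool_pos: [0.6079, -0.1057, 0.2085]
eef_rot: [0.042, 0.999, -0.0, 0.001]
contact_force: [0.4, 0.2, -0.7]
opening: 0.197
0.73 [354.5, 193.6, 386.5, 223.3] 524 [0.6598 0.0435 0.052 ]
clock: 22.38
tool_pos: [0.6134, -0.3345, 0.2075]
eef_rot: [0.042, 0.999, 0.001, 0.001]
contact_force: [1.2, 0.1, -1.4]
opening: 0.005
[ 0.61335524 -0.3345225   0.20746234] [4.24506132e-02 9.99097995e-01 6.95029627e-04 8.11948995e-04] 0.005028076206048022 22.375
{'location': [96.3, 311.5], 'score': 0.62} [ 0.52929296 -0.33869231  0.022     ]
[299  78  33  35 896] [314.76004464  94.75334821] [ 0.52805687 -0.33516744  0.022     ] [ 0.52802743 -0.33522815  0.019     ]
{'location': [299.9, 252.1], 'score': 0.56}
{'location': [142.0, 430.0], 'score': 0.7}
tri [ 0.58933585 -0.32028344  0.09326562]
```

View pics/s11.png

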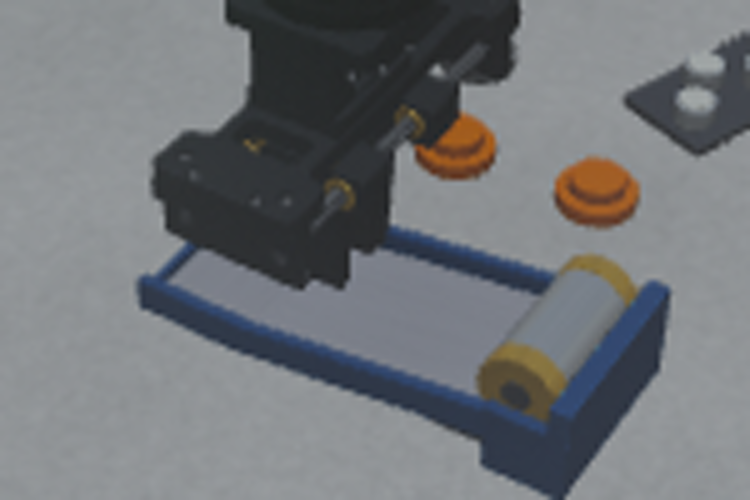

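View pics/w11.png

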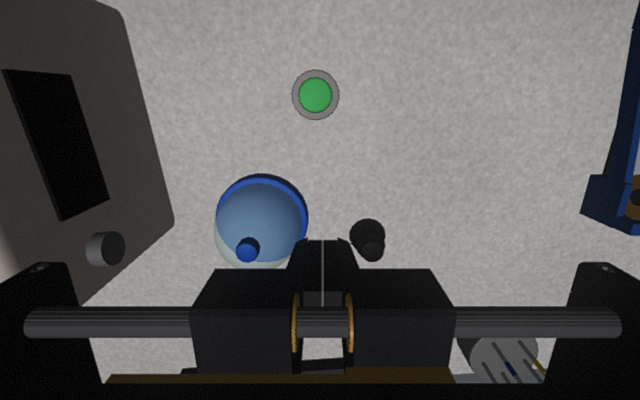

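The canister is still seated after release, with its centroid unchanged at x≈0.660. The wrist view shows the green cap at (315,95), i.e. (0.529, -0.335) at z 0.022. The top view's button hit at (430,142) is the loupe, so I discard it and that triangulation.

```bash
python3 -m creep '[[255,0.045,-0.004,0,0],[255,0.084,-0.0075,0.02,0],[255,0.084,-0.0075,0.07,0],[255,0.084,-0.0075,0.12,0],[255,0.084,-0.0075,0.15,0],[255,0.084,-0.0075,0.165,0],[255,0.084,-0.0075,0.167,0],[255,0.084,-0.0075,0.167,0]]'
python3 - <<'E'
from plant import telemetry, imaging
import cv2
from h import *
s=telemetry.get_state();print(s['tool_pos'],s['contact_force'])
p=imaging.snapshot('scene');cv2.imwrite('pics/s12.png',cv2.resize(p['image'][230:350,180:340],None,fx=5,fy=5,interpolation=cv2.INTER_CUBIC))
E
```

```text
clock: 23.68
tool_pos: [0.5296, -0.3363, 0.0403]
eef_rot: [0.043, 0.999, -0.0, 0.001]
contact_force: [0.1, 0.4, 0.2]
opening: 0.005
[ 0.52958333 -0.33632464  0.04028359] [0.13695167 0.39208399 0.174949  ]
```

View pics/s12.png

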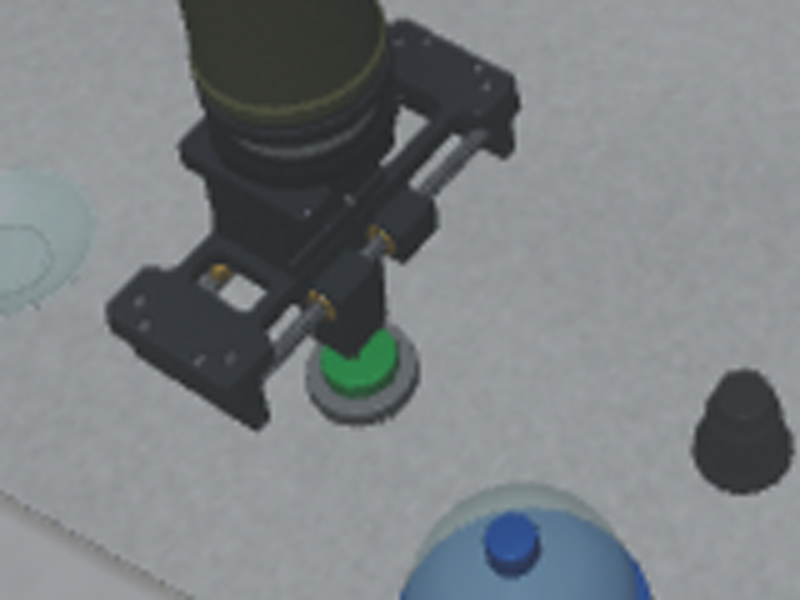

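The fingertips are over the green cap, and the dome and loupe are clear. I press down.

```bash
python3 -m creep '[[255,0,0,0.008,0],[255,0,0,0.014,0],[255,0,0,0.017,0],[255,0,0,0.02,0],[255,0,0,0.0225,0],[255,0,0,0.0225,0]]'; python3 -m creep '[[255,0,0,0.001,0],[255,0,0,0.002,0],[255,0,0,0.002,0]]'
```

```text
clock: 24.48
tool_pos: [0.5283, -0.3363, 0.0167]
eef_rot: [0.043, 0.999, -0.0, -0.0]
contact_force: [-2.7, 0.4, 5.6]
opening: 0.007
clock: 24.85
tool_pos: [0.5283, -0.3363, 0.0164]
eef_rot: [0.043, 0.999, -0.001, -0.0]
contact_force: [-6.5, 1.4, 16.5]
opening: 0.004
```

The force is 16.5 N and z has stopped at 16.4 mm, so the button is at its end stop. I release it.

```bash
python3 -m creep '[[255,0,0,-0.002,0],[255,0,0,-0.006,0],[255,0,0,-0.012,0],[255,0,0,-0.03,0],[255,0,0,-0.06,0],[255,0,0,-0.11,0],[255,0.03,0,-0.15,0],[255,0.03,0,-0.15,0],[255,0.03,0,-0.15,0]]'
python3 - <<'E'
from plant import telemetry, imaging
import cv2
from h import *
s=telemetry.get_state();print(s['tool_pos'],s['contact_force'],s['clock'],abs(s['qd']).max())
p=imaging.snapshot('scene');cv2.imwrite('pics/s13.png',p['image'])
for d in imaging.trace(p,'canister')[:1]:
    yy,xx=np.nonzero(d['pixels']);print(d['score'],d['rect'],len(xx),np.round(atz(p,(xx.mean(),yy.mean()),.052),4))
t=imaging.snapshot('top');cv2.imwrite('pics/t13.png',t['image'])
E
```

```text
clock: 25.98
tool_pos: [0.499, -0.3338, 0.1647]
eef_rot: [0.043, 0.999, -0.0, 0.0]
contact_force: [0.1, -0.9, -0.1]
opening: 0.002
[ 0.49898936 -0.33383614  0.16469416] [ 0.08034894 -0.86877067 -0.06112974] 25.975 0.029467830657734354
0.92 [358.2, 191.7, 386.8, 223.2] 544 [0.6606 0.0451 0.052 ]
```

View pics/s13.png

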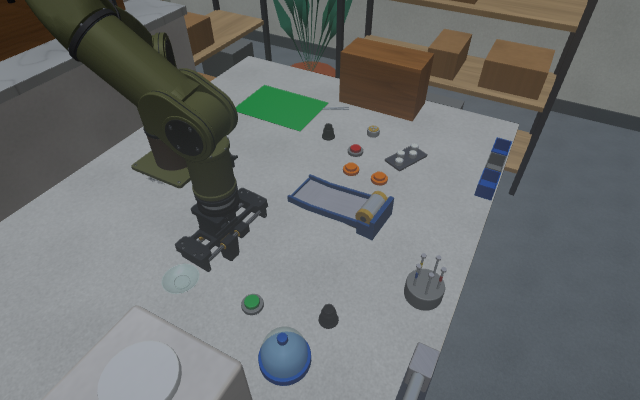

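View pics/t13.png

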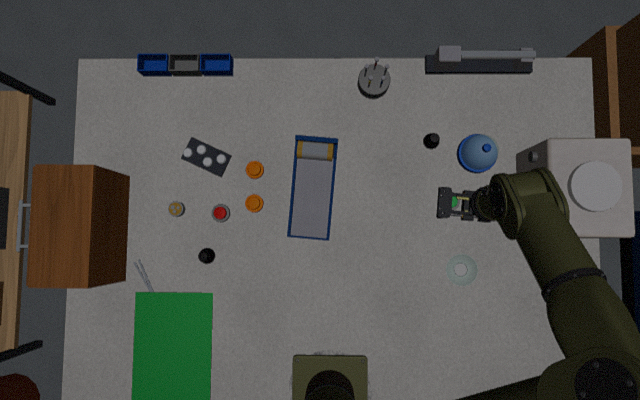

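The canister is seated at top-view (315,150), the button is up, and everything else is where it was. I hand the job in.

```bash
python3 -c "
from plant import r
print(r.finish_job())"
```

```text
the job is handed in; nothing more can be done
None
```

The canister is in the seat against the blue stop, and the green button was pressed fully down once after that and came back up. I handed the job in at about 26 s of the 51 s allowed.

- **Push:** I used both fingertips, partly open, at 12–24 mm/s, and the push force on the slope was about 1–2 N. The canister stayed with the fingers all the way up the slope. It left them only to drop behind the crest into the seat. I then followed up until the stop took a 3.4 N push, and backed off.
- **Button:** With the fingers closed, I pressed the green button until it hit its end at z = 16.4 mm with 16.5 N, then released it and moved clear.
- **Last checks:** The canister's centroid was the same before and after the press, at x ≈ 0.660 m. The contact force is about zero, so the robot touches nothing. The pictures show the button up and the red button and loose items unmoved.
- **Checks that disagreed:** Some network reports were wrong and I discarded them:
  - The first canister position from the scene and top views was inconsistent.
  - The top view took a loupe for the start button, which spoiled one triangulation.
  - I placed the button from the wrist view's green centroid at the stated cap height instead. The earlier scene and top views agreed with it to within a few millimetres.

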